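# Hold the tile saw's blade guard open

## Task

On the tabletop tile saw, first pull the sliding carriage with the tile fully back towards the robot, away from the blade, until it rests against its front stops. Only then take the blade guard by its handle, lift it to 45 degrees and keep holding it there so that the blade can be inspected: the guard falls shut if let go, so the program finishes while still holding it. Leave the other things on the saw and the table where they are.

Things in the scene. Friction and masses are not known exactly. Their poses are not given: they have to be found in the camera images.
- saw: fixed tile saw, basin and steel deck 440 (x) x 460 (y) x 60 tall. Origin under its centre; x runs front (robot side) to rear, along slide and blade; y to its left; yaw within 20 degrees. Blade in plane y = 0, x -5 to 155, up to z = 120, under the guard. Motor at x 140 to 210, y 70 to 190, top z = 130. Two front stops at x = -209, y = +-150, top z = 84
- saw_carriage (a joint): slide of the aluminium carriage: 200 x 340 plate, top 74 above the table, its front lip 80; on it, left of the blade line, a 100 x 100 tile, top 84. 0 = against the front stops; grows to the rear (saw +x) up to 0.10 m. Starts at 0.045 to 0.10. Stays where left; sliding takes about 3 N
- carriage_knob (a point): grip point of the upright black knob on the carriage's right: a vertical post 22 dia (26 near the top), from the plate up to 124 above the table; the point is on its axis, 104 above the table, at saw y = -135, saw x = -120 mm + carriage travel
- saw_guard (a joint): hinge of the grey blade guard, a hood 185 long, 50 wide over the blade, with a plate 110 wide across its front end. Hinged at its rear, axis along saw y through saw x = 165, z = 125. 0 = shut (level); grows as the front end is lifted, rad; 0.785 = 45 degrees, most 1.4. Mass 0.35 to 0.7 kg; falls shut by its weight from any angle
- guard_handle (a point): middle of the guard's handle: round steel bar 12 dia, 90 long, along saw y, on two end arms, 46 mm free between bar and front plate. 240 mm from the hinge axis: at angle a it is at saw x = 165 - 240 cos a, z = 125 + 240 sin a mm (125 shut, 295 at 45 degrees). It can turn between the fingers, so the tool may stay pointing down. Over 34 mm free below it when shut
- wrench: open-ended blade wrench, steel, 140 long, lying flat on the saw's deck along its right (-y) edge; bystander
- glaze_pot: small lidded glaze pot, 48 across, 42 tall, standing on the saw's deck by its left (+y) edge; origin under its base; bystander
- cup: open white plastic glaze cup, 72 across, 42 tall, on the table left of the saw; bystander
- glaze_jar: lidded glaze jar, 64 across, 70 tall, on the table right of the saw; bystander
- paintbrush: brush, 170 long, lying on the table right of the saw; bystander
- spare_tile: painted clay tile 100 x 100 x 12, lying on the table left of the saw; bystander

How it is judged (in metres and radians):
On the way, in this order (a step that is already met when the one before it is completed fails the run):
1. the carriage is drawn fully forward against its stops, the guard still shut (value of joint saw_carriage below 0.005 m and value of joint saw_guard below 0.1 rad), for 0.2 s.
2. the guard is lifted to 45 degrees and held by the fingers (value of joint saw_carriage below 0.005 m and contact force between the fingers and saw_guard above 0.5 N and value of joint saw_guard between 0.698 and 0.873 rad), for 0.3 s.
At the end, for the whole second after the job is handed in: the carriage is against its front stops (within 5 mm), the guard stands at 45 degrees (within 5 degrees), still, carried by the fingers (contact over 0.5 N) and by none of the loose things (all of step 2 and velocity of joint saw_guard between -0.05 and 0.05 rad/s and contact force between saw_guard and wrench below 0.2 N and contact force between saw_guard and glaze_pot below 0.2 N and contact force between saw_guard and cup below 0.2 N and contact force between saw_guard and glaze_jar below 0.2 N and contact force between saw_guard and paintbrush below 0.2 N and contact force between saw_guard and spare_tile below 0.2 N); the arm keeps its last pose, push and grip.
It fails at once if the guard is lifted (over 6 degrees) while the carriage is more than 10 mm off its stops (value of joint saw_guard above 0.1 rad and value of joint saw_carriage above 0.01 m).
It fails at once if a bystander is shifted by more than 30 mm (distance of any of wrench, glaze_pot, cup, glaze_jar, paintbrush, spare_tile from where it was at the start of the episode above 0.03 m).
It also fails if it takes over 48 s, if anything falls off the work surface, if the arm or the gripper's body presses on something with over 40 N, if the wrist force passes 120 N, or if a joint passes its speed limit or range.

## Robot

A 6-joint arm with a two-finger parallel gripper is mounted at the origin on the work surface. World frame = base frame: x ahead of the robot, y to its left, z up, the work surface at z = 0. Lengths are in mm, angles in rad, forces in N, time in s.
With the tool pointing down it reaches from about 275 to 750 mm from the base axis. Payload 10.2 kg.
Tool frame: the origin (TCP) lies midway between the tips of the shut fingers; the grasp point (between the pads) lies 19 mm behind it (robot.grip_point_offset is the distance from the TCP to the grasp point, in mm); z points along the fingers, y is the line along which they close (so a half turn about z gives the same grasp; the last joint's range is limited). The gripper opens to 88 mm and grips with 3 to 60 N. Pads are 18 mm wide; open, the fingers measure 123 mm over their backs; the gripper's body (75 mm by 187 mm) begins 45 mm behind the grasp point.
Start: joints at [-1.432, 0.313, 1.498, -0, 1.331, -0.223], TCP at [185.816, -491.023, 238.72] pointing down, gripper open.
Joint ranges: [-2.94, 2.94], [-0.97, 2.17], [0.19, 2.56], [-1.23, 4.37], [0.02, 3.11], [-2.88, 2.88]. Speed limits (rad/s): [2.39, 2.39, 3.01, 3.14, 3.14, 3.14].

## Interface

Orientations are given as a unit quaternion [x, y, z, w].
In Python, from rig import robot, eyes, finder gives the robot as it stands. The module is installed in compiled form; this text tells all that it offers.
- The arm moves only by the shell command python3 -m crank 'ROWS' [FORCE]. ROWS is JSON, one flat list of numbers, 7 for each row, row after row: the turn, a rotation vector about the world's x, y, z in rad, then the shift along the world's x, y, z in cm, then the finger opening in cm, from 0 to 8.81. A call has 1 to 8 rows; each row shifts and turns the commanded pose from where the row before left it; what a row does not reach is not made up. A row lasts 1/12 s, in which the tool goes at most 41.7 mm and 7.16 degrees, less where a joint would pass 70% of its speed; a pose out of reach is approached as far as the arm can. A call is refused whole if a number of a shift passes 4.17 or a number of a turn 0.125, either way. A call with a gripper value outside its range is refused whole. The fingers move at their own pace and stop on an object; FORCE is the grip in N (left out, the last holds). Time passes only in rows, so rows that do not move let the fingers close. It gives the time, the measured TCP pose, the force, the opening and the grip force at its end, in the units of the state.
- robot.state(): the state, without advancing time (a new reading comes with each control period).
- eyes.camera(name): name is "side" or "top"; returns a dict with "color" (400x640x3 uint8, blue, green, red), "depth" (400x640 float32, mm along the optical axis (not along the pixel's ray), 0 where there is no reading), "fx", "fy", "cx", "cy" (pixels), "cam_to_world" (4x4, takes a point from camera to world coordinates). Camera axes: x right, y down, z forward; pixel columns grow to the right and rows downward; lengths in mm; the calibration is good to about 2 mm. A picture is of the moment at which its call begins.
- robot.hand_in(): hands the job in; it is judged then, once.
Trained networks look in a picture, given as the dict that the camera call returned (one of the last four; its "shot" number tells which), for a name from the list of things; names that differ only in an ending like _2 or _b are one class to them, and where a whole thing is asked for, a point or a joint stands for the part that bears it (a point fixed in the world has none). Each returns a list of dicts, best first, with "p" (0 to 1); they miss things now and then, are a little off and sometimes report something else, mostly with a low value. They report only what shows in the picture. A call takes as long as a camera call.
- finder.spot_in(thing, picture): "xy" ([column, row] as shares, 0 to 1, of the picture: columns of its width, rows of its height, amid what is visible of it).
- finder.landmark_of(thing, picture): "xy" ([column, row] as shares, 0 to 1, of the picture: columns of its width, rows of its height: a listed point, or the origin of a listed thing).
The state is a dict: "clock": time; "joint_positions": joint angles; "qd": joint speeds; "joint_efforts": joint torques, N m; "ee_pos": TCP position; "ee_rot": TCP orientation; "wrist_force": force on the tool from outside, world axes, zero at the start; "wrist_torque": the same for the moment, N m; "width": finger opening in mm; "finger_force": force on a finger pad.
Only numpy, scipy, OpenCV 4.12 (cv2) and the standard library are available. Lean on these libraries where they do the work, as an engineer would, in place of code of your own. Each camera call takes 0.05 s, during which the arm holds its last target. There are 200 camera calls.

## Working session

There is one attempt and no reset: what is moved stays moved. The work goes in short steps, Python scripts to look and compute and a shell command to move; the robot and the scene stay as the last step left them, time stands still between calls to the robot, and variables do not carry over. Pictures are saved under pics/ and viewed, at most 10 in all, crops included, and the job is handed in when it is done.

```bash
mkdir -p pics; cat > h.py <<'E'
import numpy as np, cv2
from rig import robot, eyes, finder
def ray(pic,xy):
    T=np.array(pic["cam_to_world"]);u=xy[0]*640;v=xy[1]*400
    d=T[:3,:3]@np.array([(u-pic["cx"])/pic["fx"],(v-pic["cy"])/pic["fy"],1]);return T[:3,3],d
def dep(pic,xy):
    o,d=ray(pic,xy);u=int(xy[0]*640);v=int(xy[1]*400)
    w=pic["depth"][max(0,v-2):v+3,max(0,u-2):u+3];w=w[w>0]
    return o+d*np.median(w) if len(w) else None
def tri(p1,a,p2,b):
    o1,d1=ray(p1,a);o2,d2=ray(p2,b)
    s=np.linalg.lstsq(np.c_[d1,-d2],o2-o1,rcond=None)[0]
    A=o1+s[0]*d1;B=o2+s[1]*d2;return (A+B)/2,np.linalg.norm(A-B)
def proj(pic,P):
    T=np.linalg.inv(np.array(pic["cam_to_world"]));c=T[:3,:3]@np.array(P)+T[:3,3]
    return c[0]/c[2]*pic["fx"]+pic["cx"],c[1]/c[2]*pic["fy"]+pic["cy"]
E
python3 - <<'E'
from h import *
np.set_printoptions(precision=1,suppress=True)
t=eyes.camera("top");s=eyes.camera("side")
cv2.imwrite("pics/t0.png",t["color"]);cv2.imwrite("pics/s0.png",s["color"])
for n in ["carriage_knob","guard_handle","saw","wrench","glaze_pot","cup","glaze_jar","paintbrush","spare_tile"]:
    L={}
    for k,p in (("t",t),("s",s)):
        r=finder.landmark_of(n,p)
        for q in r[:2]: print(n,k,round(q["p"],2),np.array(q["xy"])*[640,400],dep(p,q["xy"]))
        if r:L[k]=r[0]["xy"]
    if len(L)==2: print("  tri",*tri(t,L["t"],s,L["s"]))
print(robot.state())
E
```

```text
carriage_knob t 0.76 [352.9 207.3] [557.9 -52.1 123.1]
carriage_knob s 0.77 [320.1 208.3] [556.7 -58.6 111. ]
  tri [559.  -53.2 106.8] 0.9436158967032529
guard_handle t 0.17 [186.9 204.3] [574.4 394.2  11.1]
guard_handle s 0.65 [304.3 175.1] [556.9  94.1 127.9]
guard_handle s 0.5 [325.4 289.5] [ 502.4 -270.4   17.9]
  tri [616.5 413.1 -74.5] 68.91874024172239
saw s 0.93 [324.6 204.9] [589.9  -1.5  76.7]
saw s 0.47 [287.8 162.1] [558.  293.1  60.4]
wrench t 0.88 [375.7 182.8] [ 627.9 -115.6   66.6]
wrench t 0.67 [297.3 211.9] [545.3  83.9 126.7]
wrench s 0.57 [353.9 231.6] [ 634.1 -124.6   61.1]
  tri [ 633.2 -118.    55.5] 7.208508688979869
glaze_pot t 0.7 [221. 195.] [589.1 278.6 101.3]
glaze_pot s 0.44 [295.3 162.9] [576.2 263.7  70.7]
  tri [589.8 291.9  52.9] 11.21303665394227
cup t 0.66 [194. 256.] [433.9 371.5   2.9]
cup t 0.63 [295.9 210.2] [549.2  87.2 129. ]
cup s 0.69 [245.5 169.7] [412.3 292.6  56. ]
  tri [429.2 371.4   6.8] 9.717898677919806
glaze_jar t 0.7 [400.6 205.1] [ 569.7 -179.    68.5]
glaze_jar s 0.67 [339.4 264.9] [ 559.2 -215.3   37.3]
  tri [ 573.  -189.    11.1] 5.845954507273467
paintbrush t 0.95 [425.1 233.1] [ 500.1 -252.8   18.6]
paintbrush t 0.16 [193.6 257. ] [431.1 373.1   1. ]
paintbrush s 0.75 [324.8 292.7] [ 500.5 -271.9    8.8]
  tri [ 503.  -259.2   -4.8] 4.126751513807212
spare_tile t 0.65 [187.7 204.9] [572.9 391.9  10.9]
spare_tile s 0.55 [287.1 160.4] [558.4 303.8  60.9]
  tri [577.  391.9   8.2] 7.77809517536677
{'clock': 1.0, 'joint_positions': array([-1.4,  0.3,  1.5, -0. ,  1.3, -0.2]), 'qd': array([-0.,  0.,  0.,  0.,  0.,  0.]), 'joint_efforts': array([  0. , -40.2, -25.2,   0.1,   0. ,  -0. ]), 'ee_pos': array([ 185.8, -491. ,  238.7]), 'ee_rot': array([ 1. ,  0.2, -0. ,  0. ]), 'wrist_force': array([-0.4, -0.5, -0.6]), 'wrist_torque': array([ 0.1, -0. , -0. ]), 'finger_force': 0.0, 'width': 88.13559425104701}
```

```bash
python3 - <<'E'
import cv2
for n,(x0,x1,y0,y1) in {"t0":(150,470,100,300),"s0":(190,430,110,310)}.items():
    i=cv2.imread(f"pics/{n}.png")[y0:y1,x0:x1]; k=2.5 if n=="t0" else 3
    cv2.imwrite(f"pics/{n}c.png",cv2.resize(i,None,fx=k,fy=k,interpolation=cv2.INTER_CUBIC))
E
```

```text
(no output)
```

View pics/t0c.png

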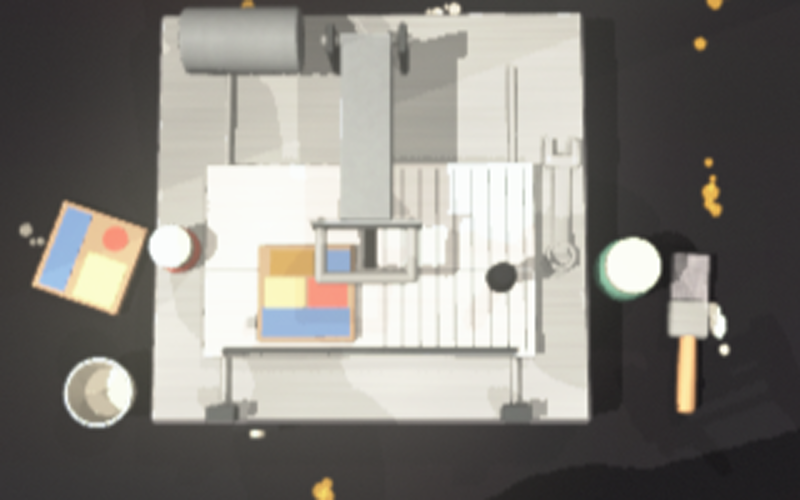

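View pics/s0c.png

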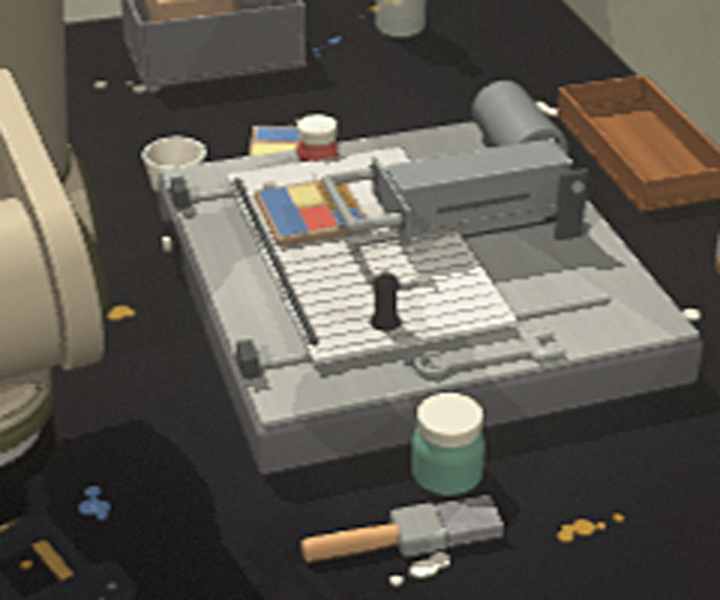

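```bash
python3 - <<'E'
from h import *
np.set_printoptions(precision=1,suppress=True)
t=eyes.camera("top");s=eyes.camera("side")
P=lambda c,k,o:((c[0]/k+o[0])/640,(c[1]/k+o[1])/400)
tp=lambda c:P(c,2.5,(150,100)); sp=lambda c:P(c,3,(190,110))
def pl(c,z):
    o,d=ray(t,tp(c));return (o+d*(z-o[2])/d[2])
for c in [(152,421),(588,421),(582,13),(163,15)]: print("deck",pl(c,60))
for c in [(320,276),(416,276)]: print("bar",pl(c,125))
for c in [(342,218),(393,218)]: print("guardfront",pl(c,150))
for c in [(222,413),(516,411)]: print("stops",pl(c,84))
for c in [(206,355),(536,355)]: print("carr front",pl(c,78))
print("top cam",np.array(t["cam_to_world"])[:3,3])
print("bar tri",tri(t,tp((368,276)),s,sp((344,205))))
print("knob tri",tri(t,tp((501,276)),s,sp((384,281))))
# depth profile across bar
for r in range(206,216): print(r,[dep(t,((c+.5)/640,(r+.5)/400)) for c in (297,)])
E
```

```text
deck [403.7 309.   60. ]
deck [ 407.5 -139.1   60. ]
deck [ 838.8 -137.    60. ]
deck [835.5 312.5  60. ]
bar [548.8 131.3 125. ]
bar [549.4  37.2 125. ]
guardfront [602.6 108.4 150. ]
guardfront [602.9  59.3 150. ]
stops [413.5 232.1  84. ]
stops [417.9 -63.5  84. ]
carr front [471.6 251.3  78. ]
carr front [474.1 -84.4  78. ]
top cam [ 456.9   21.4 1129. ]
bar tri (array([552. ,  83.7, 123.3]), np.float64(5.480814815253392))
knob tri (array([552.3, -46.7, 119.4]), np.float64(3.6980504881413623))
206 [array([565.3,  87.6,  60.2])]
207 [array([561.6,  86.9,  71.4])]
208 [array([553.6,  83.4, 127.3])]
209 [array([551. ,  83.2, 128.9])]
210 [array([548.5,  83.2, 129.2])]
211 [array([546.1,  83.2, 128.9])]
212 [array([543.7,  83.2, 128.1])]
213 [array([545.8,  86.5,  74.4])]
214 [array([543.3,  86.5,  73.3])]
215 [array([540.8,  86.5,  72.4])]
```

```bash
python3 - <<'E'
from h import *
from scipy.spatial.transform import Rotation as R
s=robot.state();M=R.from_quat(s["ee_rot"]).as_matrix();print(M.round(3))
y=M[:,1];a=np.arctan2(y[1],y[0]);print("yaw of tool y",a,"turns to x axis",[(k*np.pi+.01-a) for k in (-1,0,1)])
t=eyes.camera("top")
for c,r in ((297,180),(297,186),(297,190)): print(dep(t,(c/640,r/400)))
E
```

```text
[[ 0.935  0.354  0.   ]
 [ 0.354 -0.935 -0.   ]
 [-0.     0.    -1.   ]]
yaw of tool y -1.2089843670974576 turns to x axis [np.float64(-1.9226082864923357), np.float64(1.2189843670974576), np.float64(4.36057702068725)]
[621.40984137  84.48918863 143.25274034]
[607.00844993  84.42154922 141.35138877]
[601.78191223  86.33980409 109.2618362 ]
```

```bash
python3 -m crank '[0,0,0.075,2.3,2.7,0,6, 0,0,0.075,2.3,2.7,0,6, 0,0,0.075,2.3,2.7,0,6, 0,0,0.075,2.3,2.7,0,6, 0,0,0.075,2.3,2.7,0,6, 0,0,0.075,2.3,2.7,0,6, 0,0,0.075,2.3,2.7,0,6, 0,0,0.075,2.3,2.7,0,6]' 30; python3 -m crank '[0,0,0.075,2.3,2.7,0,6, 0,0,0.075,2.3,2.7,0,6, 0,0,0.075,2.3,2.7,0,6, 0,0,0.075,2.3,2.7,0,6, 0,0,0.075,2.3,2.7,0,6, 0,0,0.075,2.3,2.7,0,6, 0,0,0.075,2.3,2.7,0,6, 0,0,0.075,2.3,2.7,0,6]'; python3 -m crank '[0,0,0,0,0,0,6,0,0,0,0,0,0,6]'
```

```text
clock: 1.82
ee_pos: [370.7, -273.5, 238.9]
ee_rot: [0.886, 0.464, 0.0, 0.0]
wrist_force: [0.1, 0.0, -0.2]
width: 59.9
finger_force: 0.0
clock: 2.48
ee_pos: [554.7, -57.3, 238.8]
ee_rot: [0.709, 0.705, 0.0, 0.0]
wrist_force: [0.4, -0.3, 0.5]
width: 59.9
finger_force: 0.0
clock: 2.65
ee_pos: [554.2, -57.9, 238.3]
ee_rot: [0.709, 0.705, -0.0, -0.0]
wrist_force: [0.0, -0.1, 0.1]
width: 59.8
finger_force: 0.0
```

Lined up above the knob; small correction, descend to TCP z≈88 and close.

```bash
python3 -m crank '[0,0,0.01,0.4,0.5,-2.5,6, 0,0,0,0,0,-2.5,6, 0,0,0,0,0,-2.5,6, 0,0,0,0,0,-2.5,6, 0,0,0,0,0,-2.5,6, 0,0,0,0,0,-2.5,6, 0,0,0,0,0,0,6]'; python3 -m crank '[0,0,0,0,0,0,0, 0,0,0,0,0,0,0, 0,0,0,0,0,0,0, 0,0,0,0,0,0,0, 0,0,0,0,0,0,0, 0,0,0,0,0,0,0]' 30
```

```text
clock: 3.23
ee_pos: [555.0, -54.6, 84.7]
ee_rot: [0.708, 0.707, -0.002, -0.003]
wrist_force: [-0.1, -0.2, -0.6]
width: 59.9
finger_force: 0.0
clock: 3.73
ee_pos: [557.7, -54.1, 89.3]
ee_rot: [0.707, 0.708, -0.0, 0.0]
wrist_force: [-2.1, -0.3, 2.0]
width: 22.1
finger_force: 2.2
```

```bash
python3 -m crank '[0,0,0,-0.8,0,0,0, 0,0,0,-0.8,0,0,0, 0,0,0,-0.8,0,0,0, 0,0,0,-0.8,-0.05,0,0, 0,0,0,-0.8,0,0,0, 0,0,0,-0.8,0,0,0, 0,0,0,-0.2,0,0,0, 0,0,0,0,0,0,0]'
```

```text
clock: 4.4
ee_pos: [506.9, -54.6, 89.3]
ee_rot: [0.707, 0.707, -0.0, -0.0]
wrist_force: [-3.3, 0.1, 9.3]
width: 21.3
finger_force: 30.0
```

```bash
python3 -m crank '[0,0,0,-0.3,0,0,0, 0,0,0,-0.3,0,0,0, 0,0,0,0,0,0,0, 0,0,0,0,0,0,0]'
```

```text
clock: 4.73
ee_pos: [505.2, -54.6, 89.4]
ee_rot: [0.707, 0.707, 0.003, 0.004]
wrist_force: [25.1, 4.9, -8.9]
width: 21.7
finger_force: 30.2
```

```bash
python3 -m crank '[0,0,0,0.3,0,0,0, 0,0,0,0,0,0,5, 0,0,0,0,0,0,5, 0,0,0,0,0,0,5, 0,0,0,0,0,2,5, 0,0,0,0,0,4,5, 0,0,0,0,0,4,5, 0,0,0,0,0,2,5]'
python3 - <<'E'
from h import *
t=eyes.camera("top");s=eyes.camera("side")
cv2.imwrite("pics/t1.png",cv2.resize(t["color"][100:300,150:470],None,fx=2.5,fy=2.5,interpolation=cv2.INTER_CUBIC))
cv2.imwrite("pics/s1.png",cv2.resize(s["color"][110:310,190:430],None,fx=3,fy=3,interpolation=cv2.INTER_CUBIC))
print(robot.state()["ee_pos"])
E
```

```text
clock: 5.4
ee_pos: [505.2, -54.8, 212.7]
ee_rot: [0.707, 0.707, 0.001, 0.002]
wrist_force: [0.2, 0.1, 0.1]
width: 50.1
finger_force: 0.0
[505.61506433 -54.90544031 211.88025135]
```

View pics/s1.png

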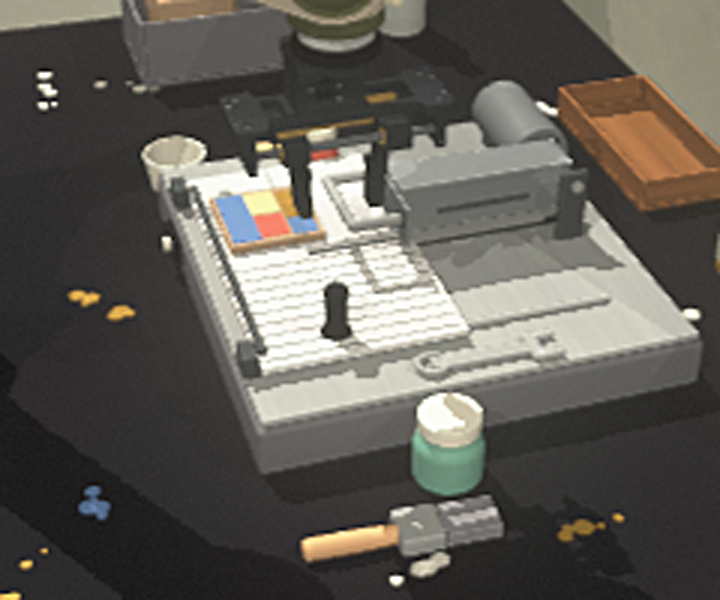

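View pics/t1.png

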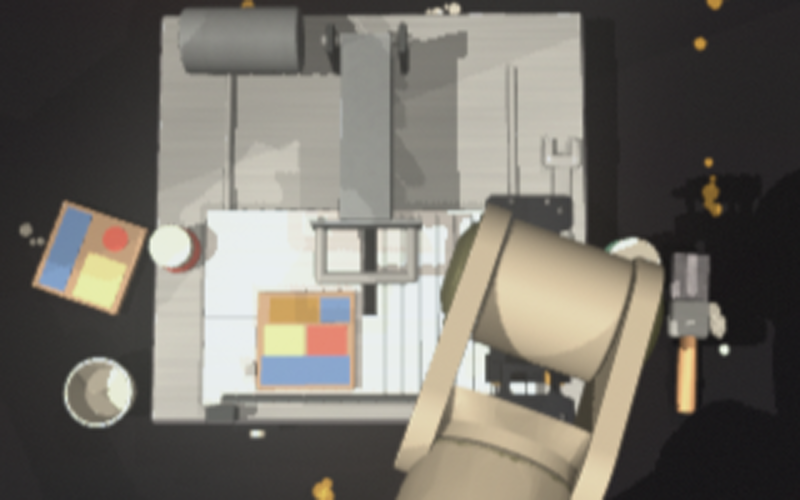

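Carriage lip lies against both stops (side crop (180,195) and (250,355)); bystanders unmoved, guard bar at top crop (368,276) unchanged. Now to the handle.

```bash
python3 -m crank '[0,0,0,0.86,2.78,0,4.2, 0,0,0,0.86,2.78,0,4.2, 0,0,0,0.86,2.78,0,4.2, 0,0,0,0.86,2.78,0,4.2, 0,0,0,0.86,2.78,0,4.2, 0,0,0,0,0,0,4.2, 0,0,0,0,0,0,4.2]'
```

```text
clock: 6.08
ee_pos: [547.1, 85.3, 207.0]
ee_rot: [0.706, 0.708, -0.001, -0.001]
wrist_force: [0.5, -0.2, 0.8]
width: 42.3
finger_force: 0.0
```

```bash
python3 -m crank '[0,0,0,0.1,-0.1,-2,4.2, 0,0,0,0,0,-2,4.2, 0,0,0,0,0,-2,4.2, 0,0,0,0,0,-2,4.2, 0,0,0,0,0,-2,4.2, 0,0,0,0,0,0,4.2, 0,0,0,0,0,0,4.2]'
```

```text
clock: 6.67
ee_pos: [548.1, 82.5, 108.0]
ee_rot: [0.707, 0.707, -0.001, -0.001]
wrist_force: [-0.1, 0.1, 0.5]
width: 41.9
finger_force: 0.0
```

```bash
python3 -m crank '[0,0,0,0,0,0,0, 0,0,0,0,0,0,0, 0,0,0,0,0,0,0, 0,0,0,0,0,0,0, 0,0,0,0,0,0,0, 0,0,0,0,0,0,0]' 30
```

```text
clock: 7.17
ee_pos: [549.0, 83.5, 109.2]
ee_rot: [0.707, 0.708, 0.0, 0.0]
wrist_force: [-1.0, -0.3, 3.0]
width: 10.9
finger_force: 30.0
```

```bash
python3 -m crank '[0,0,0,0.03,0,1.18,0, 0,0,0,0.09,0,1.17,0, 0,0,0,0.14,0,1.17,0, 0,0,0,0.2,0,1.16,0, 0,0,0,0.26,0,1.15,0, 0,0,0,0.31,0,1.14,0, 0,0,0,0.37,0,1.12,0, 0,0,0,0.42,0,1.1,0]' 30
```

```text
clock: 7.83
ee_pos: [566.1, 83.6, 200.3]
ee_rot: [0.707, 0.708, -0.001, -0.001]
wrist_force: [-2.4, 0.1, -2.9]
width: 11.0
finger_force: 30.0
```

Forces low, tracking the arc (expected x≈567, z≈201). Continue to 45°.

```bash
python3 -m crank '[0,0,0,0.48,0,1.08,0, 0,0,0,0.53,0,1.05,0, 0,0,0,0.58,0,1.02,0, 0,0,0,0.63,0,1,0, 0,0,0,0.68,0,0.96,0, 0,0,0,0.72,0,0.93,0, 0,0,0,0.77,0,0.89,0, 0,0,0,0.81,0,0.85,0]' 30; python3 -m crank '[0,0,0,0,0,0,0, 0,0,0,0,0,0,0, 0,0,0,0,0,0,0, 0,0,0,0,0,0,0, 0,0,0,0,0,0,0, 0,0,0,0,0,0,0, 0,0,0,0,0,0,0, 0,0,0,0,0,0,0]'
python3 - <<'E'
from h import *
s=eyes.camera("side")
cv2.imwrite("pics/s2.png",cv2.resize(s["color"][60:310,190:430],None,fx=2.4,fy=2.4,interpolation=cv2.INTER_CUBIC))
E
```

```text
clock: 8.5
ee_pos: [616.8, 84.0, 280.3]
ee_rot: [0.706, 0.708, -0.002, -0.002]
wrist_force: [-17.7, 0.5, 12.2]
width: 11.1
finger_force: 30.0
clock: 9.17
ee_pos: [616.8, 84.0, 280.3]
ee_rot: [0.706, 0.708, -0.002, -0.002]
wrist_force: [-18.1, 1.0, 13.9]
width: 10.6
finger_force: 30.0
```

View pics/s2.png

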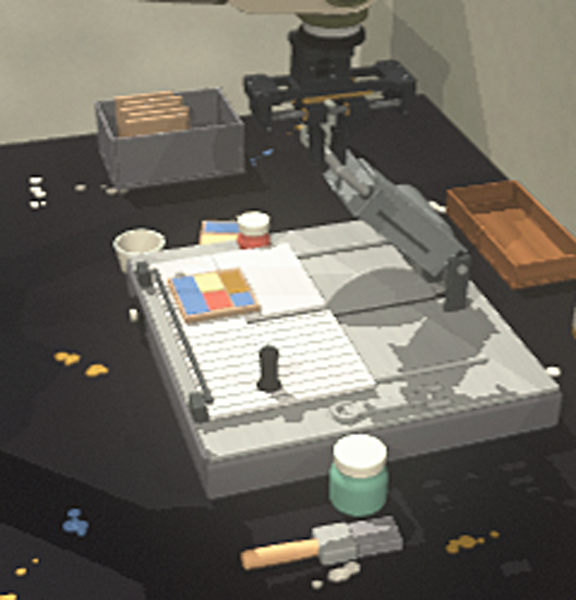

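The guard is up at about 45°, held by the fingers and still. The carriage is at its stops and the bystanders are undisturbed.

```bash
python3 -c "
from rig import robot
print(robot.hand_in())"
```

```text
the job is handed in; nothing more can be done
None
```

I pulled the carriage against its front stops, then lifted the guard to about 45° (estimated from the tool position). The gripper was still holding it there at hand-in, at about 9 s; no verdict was returned.

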